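# Hold a milk jug down on the sprung rinser

### The job

Pick up the small steel milk jug that stands upside down on the black drying mat, lift it clear and set it upside down, mouth over the orange centring dome, on the sprung plate of the countertop rinser. Press it straight down, firmly but without slamming, until the plate comes up against its hard stop, keep it pressed there for at least three seconds, and finish still holding it fully down. Leave the cup, the glass and the tamper on the mat where they are.

Things in the scene. Friction and masses are not known exactly. Their poses are not given: they have to be found in the camera images.
- jug: small steel milk jug, upside down on the mat: straight cylinder, 60 mm outside, 54 mm inside diameter, 80 mm tall, closed flat at the top (its base, blue disc), open below; 0.12 to 0.26 kg. Origin: centre of the open rim, at the bottom; z up. A thin handle stands out on its +y side to 60 mm from the axis, 18 to 72 mm above the rim; a small pouring lip on -y. Its +x and -x sides are free to grip.
- mat: black ribbed rubber drying mat, 250 (x) x 270 (y) mm, 8 mm thick, fixed. Origin: centre of its underside. Its four quarters hold the jug and the three bystanders, in any order, centres about 120 mm apart in its x and 140 mm in its y.
- espresso_cup: bystander: white ceramic cup, 62 mm across at the mouth, 58 mm tall, upright on the mat. Origin: centre of its underside
- tamper: bystander: dark wooden coffee tamper, 56 mm across at the foot, 72 mm tall, upright on the mat. Origin: centre of its underside
- shot_glass: bystander: amber shot glass, 48 mm across at the mouth, 62 mm tall, upright on the mat. Origin: centre of its underside
- rinser: countertop jug rinser, fixed: open square steel pan 160 x 160 mm, rim 44 mm above the counter; above the middle of the pan stands the sprung plate. Origin: centre of its underside
- spider_top (a point): centre of the upper face of the rinser's sprung round plate (96 mm across, black with a steel star), on which the jug's rim rests; 58 mm above the counter when not pressed; it goes down with the plate. An orange centring dome rises 20 mm from it: 44 mm across for the lowest 4 mm, then tapering to 20 mm across at the top; the jug's mouth passes over it with 5 mm to spare all round. z up
- spider (a joint): how far the sprung plate is pressed down, in m: 0 at rest, 0.014 at its hard stop. The spring resists with about 3 N at the start, rising 0.6 N per mm to about 11.5 N just before the stop; the jug's own weight does not move it. On the stop the force climbs steeply; 15 to 25 N in all is a good firm hold, over 50 N is slamming
There are look-alikes about, which are no part of the job. What is shaped like the rinser but yellow is not meant.

How it is judged:
By the outcome, as a careful person would: the job done as asked, in the order asked, and still so for the second after the job is handed in, while the arm keeps its last pose, push and grip.
It also fails if it takes over 51 s, if anything falls off the work surface, if the arm or the gripper's body presses on something with over 40 N, if the wrist force passes 120 N, or if a joint passes its speed limit or range.

### The arm

A 6-joint arm with a two-finger parallel gripper is mounted at the origin on the work surface. World frame = base frame: x ahead of the robot, y to its left, z up, the work surface at z = 0. Lengths are in mm, angles in rad, forces in N, time in s.
With the tool pointing down it reaches from about 375 to 975 mm from the base axis. Payload 3.8 kg.
Tool frame: the origin (TCP) lies midway between the tips of the shut fingers; the grasp point (between the pads) lies 19 mm behind it; y points along the fingers, x is the direction in which the jaws open and shut, and the axes are right-handed (so a half turn about y gives the same grasp; the last joint's range is limited). The gripper opens to 85 mm and grips with 20 to 120 N. Pads are 22 mm wide; open, the fingers measure 114 mm over their backs; the gripper's body (76 mm by 85 mm) begins 54 mm behind the grasp point. The pads swing forward as they close: fully open they stand 13 mm farther back than shut.
Start: joints at [-1.19, 0.264, 1.604, -0, 1.274, -0.037], TCP at [273.876, -616.936, 231.28] pointing down, gripper open.
Joint ranges: [-2.63, 2.63], [-0.94, 2.18], [0.31, 2.57], [-1.31, 4.45], [0, 2.66], [-2.55, 2.55]. Speed limits (rad/s): [2.57, 2.57, 3.14, 3.14, 3.14, 3.14].

### API

Orientations are given as [roll, pitch, yaw] about the fixed x, y, z axes, in that order (R = Rz(yaw) Ry(pitch) Rx(roll)).
In Python, from rig import robot gives the robot as it stands.
- The arm moves only by the tool jog_arm, never from a script. Its argument "increments" is a list of rows, each a list of 7 numbers: the turn, a rotation vector about the tool's x, y, z in degrees, then the shift along the tool's x, y, z in cm, then the closure, from 0 (fully open) to 1 (shut). In form: [[ax, ay, az, x, y, z, jaw], ...]. A call has 1 to 5 rows; each row is the pose to reach, as a shift and turn from the pose commanded when the call began, along the tool's axes at that moment; what a row does not reach only later rows make up. A row lasts 1/12 s, in which the tool goes at most 41.7 mm and 7.16 degrees, less where a joint would pass 70% of its speed; a pose out of reach is approached as far as the arm can. A call with a gripper value outside its range is refused whole. The fingers move at their own pace and stop on an object; the grip force is fixed at half the most. Time passes only in rows, so rows that repeat a pose let the fingers close. It gives the time, the measured TCP pose, the force and the opening at its end, in the units of the state.
- robot.read_state(): the state, without advancing time (a new reading comes with each control period).
- robot.grab_frame(name): name is "scene" or "top" or "wrist"; returns a dict with "color" (420x560x3 uint8, blue, green, red), "fx", "fy", "cx", "cy" (pixels), "eye" and "orientation" of the camera in the world; the wrist camera has in their place "tool_from_camera" (4x4, takes a point from camera to tool coordinates, whose origin is the TCP and whose axes are the tool frame's). Camera axes: x right, y down, z forward; pixel columns grow to the right and rows downward; lengths in mm; the calibration is good to about 2 mm. The wrist camera is an equidistant fisheye: a pixel r from the principal point sees the ray r / f radians off the axis. A picture is of the moment at which its call begins: read the wrist's pose just before it. There is no depth.
- robot.job_done(): hands the job in, once; it reports no verdict.
The state is a dict: "time": time; "joint_positions": joint angles; "joint_vel": joint speeds; "tau": joint torques, N m; "position": TCP position; "tool_rot": TCP orientation; "wrist_force": force on the tool from outside, world axes, zero at the start; "wrist_torque": the same for the moment, N m; "finger_gap": finger opening in mm.
Only numpy, scipy, OpenCV 4.12 (cv2) and the standard library are available. Lean on these libraries where they do the work, as an engineer would, in place of code of your own. Each camera call takes 0.05 s, during which the arm holds its last target. There are 200 camera calls.

## Working session

There is one attempt and no reset: what is moved stays moved. The work goes in short steps, Python scripts to look and compute and a tool call to move; the robot and the scene stay as the last step left them, time stands still between calls to the robot, and variables do not carry over. Pictures are saved under pics/ and viewed, about 8 in all and at most 12, crops included, and the job is handed in when it is done.

Besides the shell and the picture viewer there is one more tool, called as name(argument=value, ...), one argument or row to a line, values as JSON. jog_arm: Moves the arm, as the interface text tells. Its arguments: {"type":"object","properties":{"increments":{"type":"array","items":{"type":"array","items":{"type":"number"}}}},"required":["increments"]}

```bash
mkdir -p pics
python3 - <<'E'
from rig import robot
import cv2,pickle,numpy as np
s=robot.read_state();print({k:np.round(v,3).tolist() for k,v in s.items()})
d={}
for n in("scene","top"):
    f=robot.grab_frame(n);d[n]=f;print(n,f["fx"],f["cx"],f["cy"],f["eye"],f["orientation"])
pickle.dump(d,open("f0.pkl","wb"))
cv2.imwrite("pics/a.png",d["top"]["color"]);cv2.imwrite("pics/b.png",d["scene"]["color"])
E
```

```text
{'time': 0.0, 'joint_positions': [-1.19, 0.265, 1.605, -0.0, 1.274, -0.037], 'joint_vel': [0.001, 0.002, 0.001, 0.001, -0.0, -0.001], 'tau': [-0.003, -51.512, -36.731, -0.0, 0.013, 0.0], 'position': [273.611, -616.27, 229.957], 'tool_rot': [-1.571, 0.002, -1.153], 'wrist_force': [-0.409, -0.142, 0.669], 'wrist_torque': [0.001, 0.025, -0.017], 'finger_gap': 85.435}
scene 382.71126459600583 274.4040413327531 204.9938757447851 [1142.60664308 -330.2821784   754.88024733] [-2.32212102 -0.00936632  0.98471171]
top 395.3115596698608 272.45880820100143 213.0089656888942 [ 413.2766322    52.25519448 1067.25720897] [-3.02411971  0.03037091 -1.54706964]
```

View pics/a.png

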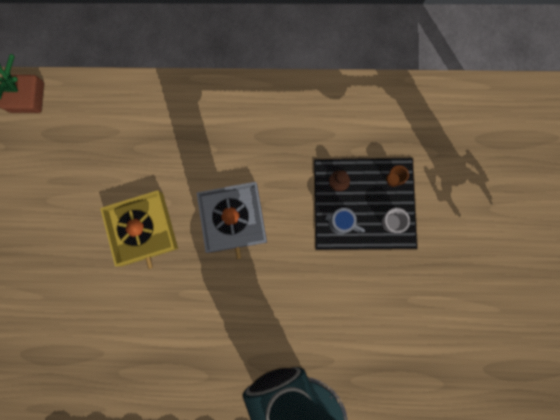

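View pics/b.png

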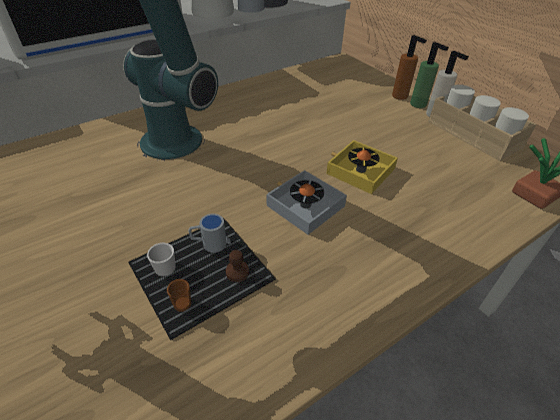

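Pictures so far: 2. Top view: the blue-disc jug is at (344,220), with its handle running toward (362,230). The look-alikes are the white cup (397,221), the glass (398,176) and the tamper (340,180). The grey rinser is at (231,215), and its yellow decoy is at (135,228). I choose the jug at (344,220) and the grey rinser at (231,215).

```bash
cat > h.py <<'E'
import numpy as np,cv2,pickle
from scipy.spatial.transform import Rotation as Ro
def cast(f,uv,z):
    R=Ro.from_euler('xyz',f["orientation"]).as_matrix()
    d=R@np.array([(uv[0]-f["cx"])/f["fx"],(uv[1]-f["cy"])/f["fy"],1]);e=np.array(f["eye"])
    return e+d*(z-e[2])/d[2]
def two(f,g,a,b):
    A=[];B=[]
    for F,p in((f,a),(g,b)):
        e=np.array(F["eye"]);d=cast(F,p,0)-e;d/=np.linalg.norm(d);P=np.eye(3)-np.outer(d,d);A.append(P);B.append(P@e)
    return np.linalg.lstsq(np.vstack(A),np.hstack(B),rcond=None)[0]
def blobs(img,lo,hi,amin=15):
    m=cv2.inRange(cv2.cvtColor(img,cv2.COLOR_BGR2HSV),lo,hi)
    n,l,st,c=cv2.connectedComponentsWithStats(m)
    return [(np.round(c[i],1),st[i].tolist()) for i in range(1,n) if st[i][4]>=amin]
E
python3 - <<'E'
from h import *
d=pickle.load(open("f0.pkl","rb"));t,s=d["top"],d["scene"]
bl=((100,100,50),(125,255,255));og=((3,150,110),(14,255,255))
r={}
for n,f in d.items():
    for nm,c in(("blue",bl),("orange",og)):
        print(n,nm,[b for b in blobs(f["color"],*c)])
a=t["color"][140:265,180:430];cv2.imwrite("pics/c.png",cv2.resize(a,None,fx=3.2,fy=3.2,interpolation=cv2.INTER_CUBIC))
E
```

```text
scene blue [(array([87.6, 42.7]), [26, 29, 127, 27, 414]), (array([211.2, 221.5]), [202, 215, 20, 14, 207])]
scene orange [(array([362.1, 154.8]), [357, 150, 12, 10, 87]), (array([304.4, 190.6]), [299, 186, 11, 9, 69])]
top blue [(array([343.8, 219.7]), [335, 211, 19, 18, 257])]
top orange [(array([235.2, 215.7]), [233, 211, 6, 11, 43]), (array([135.3, 229. ]), [128, 222, 15, 14, 155])]
```

View pics/c.png

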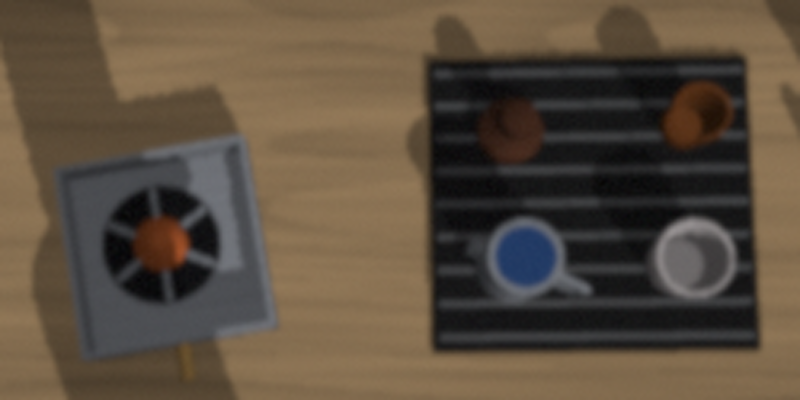

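Run:
```python
from h import *
d=pickle.load(open("f0.pkl","rb"));t,s=d["top"],d["scene"]
print(blobs(t["color"],(0,140,60),(14,255,255),80),blobs(s["color"],(0,140,60),(14,255,255),60))
print("jug top z88",cast(t,(343.8,219.7),88),cast(s,(211.2,221.5),88),two(t,s,(343.8,219.7),(211.2,221.5)))
h=cast(t,(364.4,230.6),80);j=cast(t,(343.8,219.7),88);v=h-j;print("handle",v,np.hypot(*v[:2]),np.degrees(np.arctan2(v[1],v[0])))
# black plate ellipse
hsv=cv2.cvtColor(t["color"],cv2.COLOR_BGR2HSV);x0,y0=205,190
m=(hsv[y0:245,x0:257,2]<50).astype(np.uint8)
c=cv2.findNonZero(m);e=cv2.minEnclosingCircle(c);print(e)
p=np.array(e[0])+[x0,y0];print("plate",p,cast(t,p,58),e[1]*1009/395)
# pan corners (crop px)
for q in((57,170),(243,135),(275,325),(88,358)): print(cast(t,(180+q[0]/3.2,140+q[1]/3.2),44))
for q in((432,58),(745,58),(760,348),(433,350)): print("mat",cast(t,(180+q[0]/3.2,140+q[1]/3.2),8))
```

```text
[(array([24.1, 95.3]), [0, 75, 43, 37, 1160]), (array([396. , 175.3]), [388, 166, 21, 20, 226]), (array([230.3, 215.7]), [222, 208, 18, 16, 212]), (array([134.4, 227.7]), [126, 219, 18, 18, 238])] [(array([403.1,  75.4]), [392, 54, 26, 45, 499]), (array([363.5, 155. ]), [356, 150, 15, 11, 120]), (array([306.5, 189.8]), [299, 184, 16, 12, 147]), (array([180.7, 294.7]), [167, 279, 23, 32, 333])]
jug top z88 [515.03739084 -92.40763174  88.        ] [516.45033352 -91.81116477  88.        ] [515.3685428  -92.00897315  87.16365538]
handle [-25.34240253 -52.18179995  -8.        ] 58.01015093764415 -115.90380435853533
((24.72222137451172, 25.988889694213867), 18.13262176513672)
plate [229.72222137 215.98888969] [521.72512404 195.76446153  58.        ] 46.318519901323924
[582.1670909  284.46335264  44.        ]
[614.2079628  131.68948984  44.        ]
[458.62502353 101.30945432  44.        ]
[428.57373582 252.1219265   44.        ]
mat [691.00806088 -25.4096114    8.        ]
mat [ 695.19013702 -290.12209651    8.        ]
mat [ 450.22543376 -298.09756828    8.        ]
mat [442.40516392 -29.01100875   8.        ]
```

Jug top measured at (515,-92,87), where 88 mm was expected. The handle points along -116° at 58 mm radius (60 given), so the grip yaw is -26°. The plate centre is about (521.5,194.5) with radius 46 (48 given). All of these are within reach, so I move.

jog_arm(
  increments=[
    [0,-7,0,-2.6,0,3.0,0],
    [0,-14,0,-5.2,0,6.0,0],
    [0,-21,0,-7.9,0,9.0,0],
    [0,-28,0,-10.6,0,12.0,0],
    [0,-35,0,-13.2,0,15.0,0],
  ],
)

```text
time: 0.52
position: [357.4, -433.4, 230.6]
tool_rot: [-1.57, 0.001, -0.537]
wrist_force: [0.4, -0.2, 0.9]
finger_gap: 85.2
```

```bash
cat >> h.py <<'E'
def go(x,y,z,yaw):
    from rig import robot
    s=robot.read_state();R=Ro.from_euler('xyz',s["tool_rot"]);p=np.array(s["position"])
    T=Ro.from_euler('xyz',[-np.pi/2,0,np.radians(yaw)])
    print("t",round(s["time"],2),"pos",p.round(1),"rot",np.degrees(s["tool_rot"]).round(2),"F",np.round(s["wrist_force"],1),"gap",round(float(s["finger_gap"]),1))
    print("turn deg",np.degrees((R.inv()*T).as_rotvec()).round(2),"shift cm",(R.inv().apply(np.array([x,y,z])-p)/10).round(2))
E
python3 -c "
from h import *
go(515.3,-92.1,200,-26)"
```

```text
t 0.52 pos [ 357.4 -433.4  230.6] rot [-8.996e+01  6.000e-02 -3.076e+01] F [ 0.4 -0.2  0.9] gap 85.2
turn deg [-0.04 -4.76 -0.06] shift cm [-3.88  3.08 37.4 ]
```

jog_arm(
  increments=[
    [0,-1,0,-0.4,0.2,3.8,0],
    [0,-2,0,-0.8,0.4,7.6,0],
    [0,-3,0,-1.2,0.6,11.4,0],
    [0,-4,0,-1.6,0.8,15.2,0],
    [0,-5,0,-2.0,1.0,19.0,0],
  ],
)

```text
time: 0.93
position: [438.4, -260.4, 220.8]
tool_rot: [-1.571, 0.0, -0.454]
wrist_force: [0.6, 0.8, -0.8]
finger_gap: 85.5
```

```bash
python3 -c "
from h import *
go(515.3,-92.1,200,-26)"
```

```text
t 0.93 pos [ 438.4 -260.4  220.8] rot [-9.000e+01  3.000e-02 -2.603e+01] F [ 0.6  0.8 -0.8] gap 85.5
turn deg [-0.   -0.03 -0.03] shift cm [-0.47  2.09 18.5 ]
```

jog_arm(
  increments=[
    [0,0,0,-0.1,0.5,3.8,0],
    [0,0,0,-0.2,1.0,7.6,0],
    [0,0,0,-0.3,1.5,11.4,0],
    [0,0,0,-0.4,2.0,15.0,0],
    [0,0,0,-0.5,2.1,18.5,0],
  ],
)

```text
time: 1.35
position: [514.6, -91.8, 198.9]
tool_rot: [-1.571, 0.002, -0.454]
wrist_force: [-0.5, -1.3, -0.6]
finger_gap: 85.5
```

jog_arm(
  increments=[
    [0,0,0,0,0,0,0],
    [0,0,0,0,0,0,0],
  ],
)

```text
time: 1.52
position: [515.1, -92.3, 199.7]
tool_rot: [-1.571, 0.001, -0.451]
wrist_force: [-0.2, -0.5, -1.5]
finger_gap: 85.6
```

```bash
cat >> h.py <<'E'
def wrist(name):
    from rig import robot
    s=robot.read_state();f=robot.grab_frame("wrist");pickle.dump((s,f),open(name+".pkl","wb"))
    cv2.imwrite(f"pics/{name}.png",f["color"]);return s,f
def wcast(s,f,uv,z):
    a=np.array([(uv[0]-f["cx"])/f["fx"],(uv[1]-f["cy"])/f["fy"]]);r=np.hypot(*a)
    c=np.r_[a/r*np.sin(r),np.cos(r)] if r>0 else np.array([0,0,1.])
    M=np.array(f["tool_from_camera"]);R=Ro.from_euler('xyz',s["tool_rot"]).as_matrix();p=np.array(s["position"])
    e=R@M[:3,3]+p;d=R@M[:3,:3]@c;return e+d*(z-e[2])/d[2]
E
python3 - <<'E'
from h import *
go(515.3,-92.1,130,-26)
s,f=wrist("w1")
for c,st in blobs(f["color"],(100,100,40),(125,255,255),60): print(c,st,wcast(s,f,c,88))
E
```

```text
t 1.52 pos [515.1 -92.3 199.7] rot [-9.003e+01  7.000e-02 -2.583e+01] F [-0.2 -0.5 -1.5] gap 85.6
turn deg [ 0.03  0.17 -0.07] shift cm [0.02 6.97 0.03]
[277.  202.8] [248, 175, 59, 57, 2568] [515.7803475  -92.66064743  88.        ]
```

View pics/w1.png

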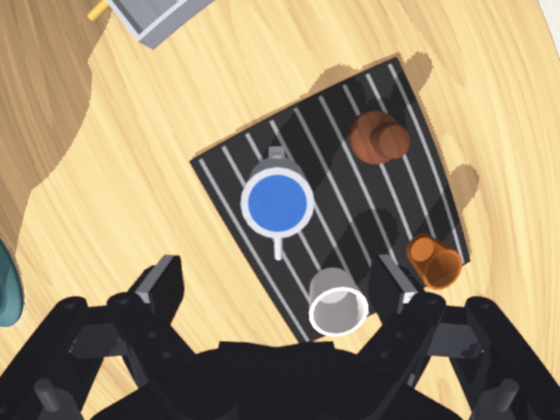

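Picture 4 (wrist): the jug disc is at (277,203). The handle points straight down the image at (278,250), so the jaws straddle the free sides. The jug measures (515.8,-92.7), which agrees with the top view. The cup is at (337,310) and clear of the fingers, so I descend.

jog_arm(
  increments=[
    [0,0,0,0,3.5,0,0],
    [0,0,0,0.05,7.0,0,0],
    [0,0,0,0.05,10.5,0,0],
    [0,0,0,0.05,14.0,0,0],
    [0,0,0,0.05,16.8,0,0],
  ],
)

```text
time: 1.98
position: [513.7, -95.7, 30.0]
tool_rot: [-1.572, 0.002, -0.457]
wrist_force: [0.3, 0.3, -0.1]
finger_gap: 85.5
```

jog_arm(
  increments=[
    [0,0,0,0,0,0,0],
    [0,0,0,0,0,0,0.2],
    [0,0,0,0,0,0,0.4],
    [0,0,0,0,0,0,0.6],
    [0,0,0,0,0,0,0.8],
  ],
)

```text
time: 2.4
position: [517.7, -95.1, 34.8]
tool_rot: [-1.57, -0.005, -0.455]
wrist_force: [1.6, -1.1, 2.7]
finger_gap: 57.9
```

jog_arm(
  increments=[
    [0,0,0,0,0,0,1],
    [0,0,0,0,0,0,1],
    [0,0,0,0,0,0,1],
    [0,0,0,0,0,0,1],
    [0,0,0,0,0,0,1],
  ],
)

```text
time: 2.82
position: [517.7, -95.0, 34.8]
tool_rot: [-1.57, -0.005, -0.454]
wrist_force: [-0.8, -1.9, 7.0]
finger_gap: 58.0
```

Run:
```python
from h import *
go(515.5,-92.5,32,-26)
s,f=wrist("w2")
from rig import robot
g=robot.grab_frame("scene");pickle.dump(g,open("s2.pkl","wb"))
a=cv2.resize(g["color"][180:340,110:300],None,fx=2.5,fy=2.5)
b=f["color"];h=400
cv2.imwrite("pics/d.png",np.hstack([a,cv2.resize(b[:, 120:440],(305,400))]))
```

```text
t 2.82 pos [517.7 -95.   34.8] rot [-89.98  -0.26 -26.04] F [-0.8 -1.9  7. ] gap 58.0
turn deg [-0.02 -0.04  0.26] shift cm [-0.31  0.28  0.13]
```

View pics/d.png

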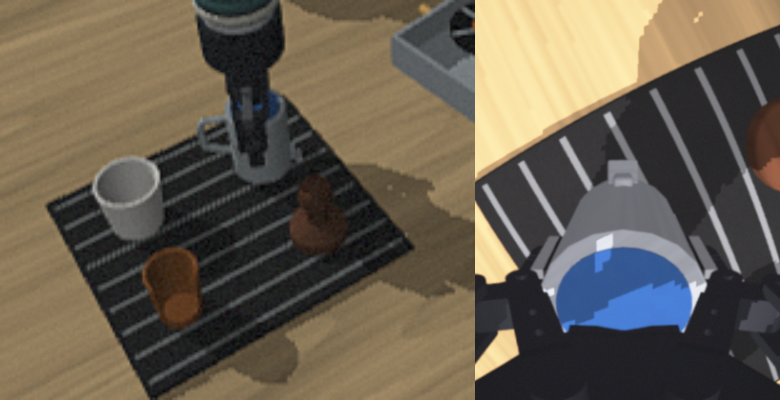

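Picture 5: the jug is gripped on its free sides and upright, the handle is clear, and nothing else has moved. I lift.

jog_arm(
  increments=[
    [0,0,0,0,-0.5,0,1],
    [0,0,0,0,-1.5,0,1],
    [0,0,0,0,-3.5,0,1],
    [0,0,0,0,-6.0,0,1],
    [0,0,0,0,-9.0,0,1],
  ],
)

```text
time: 3.33
position: [513.7, -93.6, 122.0]
tool_rot: [-1.572, 0.004, -0.455]
wrist_force: [0.3, -0.8, -2.0]
finger_gap: 57.9
```

jog_arm(
  increments=[
    [0,0,0,0,-2.0,0,1],
    [0,0,0,0,-3.5,0,1],
    [0,0,0,0,-4.0,0,1],
    [0,0,0,0,-4.0,0,1],
    [0,0,0,0,-4.0,0,1],
  ],
)

```text
time: 3.75
position: [515.0, -94.0, 161.9]
tool_rot: [-1.571, 0.001, -0.455]
wrist_force: [0.6, -0.3, -2.4]
finger_gap: 57.7
```

Run:
```python
from h import *
from rig import robot
go(521.5,194.5,165,-26)
s,f=wrist("w3")
t=robot.grab_frame("top");g=robot.grab_frame("scene");pickle.dump((t,g),open("s3.pkl","wb"))
print(blobs(t["color"],(100,100,40),(125,255,255),30),blobs(g["color"],(100,100,40),(125,255,255),30))
a=cv2.resize(g["color"][140:300,110:300],None,fx=2.5,fy=2.5)
cv2.imwrite("pics/e.png",np.hstack([a,cv2.resize(f["color"][:, 120:440],(305,400))]))
```

```text
t 3.75 pos [515.  -94.  161.9] rot [-9.000e+01  3.000e-02 -2.605e+01] F [ 0.6 -0.3 -2.4] gap 57.7
turn deg [ 0.   -0.05 -0.03] shift cm [-12.09  -0.3   26.2 ]
[] [(array([82.7, 43.6]), [26, 31, 116, 25, 382]), (array([213. , 181.2]), [210, 176, 7, 12, 41])]
```

View pics/e.png

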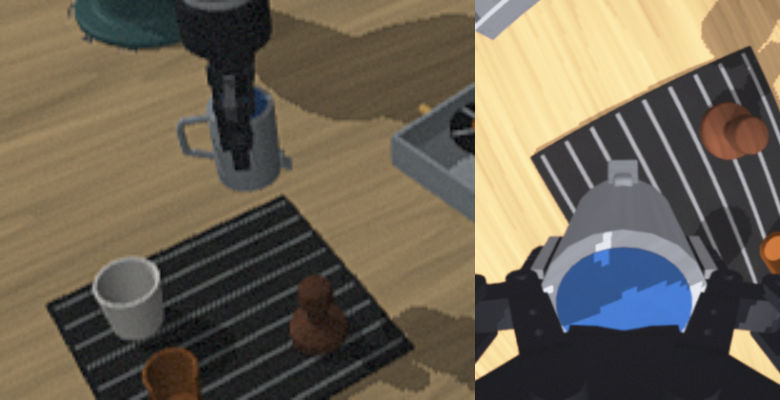

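Picture 6: the jug is lifted clear and upright, in the same place in the hand as before, and the bystanders are undisturbed. Next I move to a spot short of the rinser for a close measurement with the wrist camera.

jog_arm(
  increments=[
    [0,0,0,-1.5,0,1.9,1],
    [0,0,0,-4.0,0,5.0,1],
    [0,0,0,-6.5,0,8.1,1],
    [0,0,0,-9.0,0,11.3,1],
    [0,0,0,-11.0,0,13.8,1],
  ],
)

```text
time: 4.32
position: [475.5, 80.1, 160.9]
tool_rot: [-1.572, 0.003, -0.455]
wrist_force: [1.1, 0.1, -2.4]
finger_gap: 58.1
```

jog_arm(
  increments=[
    [0,0,0,-0.8,0,1.0,1],
    [0,0,0,-1.0,0,1.3,1],
    [0,0,0,-1.0,0,1.3,1],
    [0,0,0,-1.0,0,1.3,1],
    [0,0,0,-1.0,0,1.3,1],
  ],
)

```text
time: 4.73
position: [474.2, 93.2, 161.8]
tool_rot: [-1.572, 0.0, -0.456]
wrist_force: [0.1, -0.7, -1.5]
finger_gap: 58.1
```

Run:
```python
from h import *
from scipy.optimize import least_squares
go(521.5,194.5,165,-26)
wrist("w4")
def circ(P,r=None):
    P=np.array(P)[:,:2];c0=np.r_[P.mean(0),27]
    q=least_squares(lambda v:np.hypot(P[:,0]-v[0],P[:,1]-v[1])-v[2],c0,loss='soft_l1').x;return q
def blue(n,dz,ycut):
    s,f=pickle.load(open(n+".pkl","rb"))
    m=cv2.inRange(cv2.cvtColor(f["color"],cv2.COLOR_BGR2HSV),(100,90,30),(128,255,255));m[:120]=0
    m=cv2.morphologyEx(m,cv2.MORPH_CLOSE,np.ones((9,9)))
    c=max(cv2.findContours(m,0,1)[0],key=cv2.contourArea)[:,0]
    b=cv2.boundingRect(c); k=c[c[:,1]<ycut]
    q=circ([wcast(s,f,u,dz if dz<95 and n=="w1" else s["position"][2]+dz) for u in k.astype(float)])
    R=Ro.from_euler('xyz',s["tool_rot"]);o=R.inv().apply(np.r_[q[:2],s["position"][2]]-np.array(s["position"]))
    print(n,dz,b,"centre",q.round(1),"tool off",o.round(1))
blue("w1",88,999)
for n in("w2","w3","w4"):
    for dz in(48,53.2,58): blue(n,dz,318)
s,f=pickle.load(open("w4.pkl","rb"))
for c,st in blobs(f["color"],(0,140,60),(14,255,255),80): print(c,st,wcast(s,f,c,66))
```

```text
t 4.73 pos [474.2  93.2 161.8] rot [-9.005e+01  2.000e-02 -2.612e+01] F [ 0.1 -0.7 -1.5] gap 58.1
turn deg [ 0.05 -0.12 -0.02] shift cm [-0.21 -0.33 11.18]
w1 88 (248, 175, 59, 57) centre [515.5 -93.2  23.4] tool off [ 0.8 -0.  -0.7]
w2 48 (205, 260, 143, 89) centre [516.3 -97.5  25.4] tool off [-0.2 -0.  -2.9]
w2 53.2 (205, 260, 143, 89) centre [517.9 -94.1  24. ] tool off [-0.2 -0.   0.9]
w2 58 (205, 260, 143, 89) centre [519.4 -90.9  22.8] tool off [-0.2  0.   4.4]
w3 48 (205, 260, 143, 89) centre [513.8 -96.5  25.4] tool off [ 0.1  0.  -2.8]
w3 53.2 (205, 260, 143, 89) centre [515.5 -93.1  24. ] tool off [ 0.1 -0.   0.9]
w3 58 (205, 260, 143, 89) centre [517.  -90.   22.8] tool off [ 0.1 -0.   4.4]
w4 48 (205, 260, 143, 89) centre [473.   90.6  25.4] tool off [ 0.   0.  -2.8]
w4 53.2 (205, 260, 143, 89) centre [474.7  94.   24. ] tool off [ 0. -0.  1.]
w4 58 (205, 260, 143, 89) centre [476.2  97.2  22.8] tool off [ 0.  -0.   4.5]
[275.8  56.9] [245, 31, 60, 58, 2254] [524.03166699 195.03467104  66.        ]
[460.6 287. ] [450, 271, 25, 29, 246] [597.70301375 -54.63665353  66.        ]
[494.4 304.4] [482, 292, 22, 22, 146] [ 633.07304409 -101.53998064   66.        ]
```

View pics/w4.png

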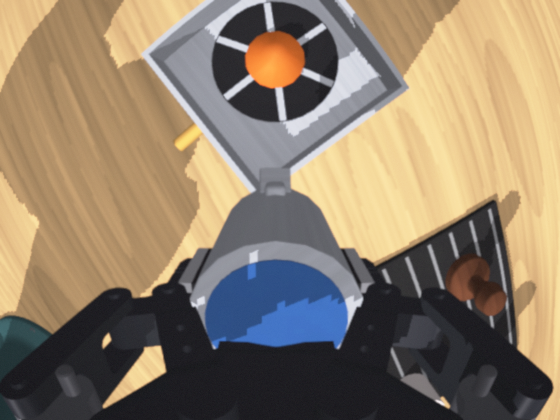

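Picture 7: the grey rinser is straight ahead of the jug, with the dome at (275,58) and the plate spanning 212..338 × 0..122. The jug sits centred in the jaws (offset about 0,+1 mm). Next I fit the dome base and the plate.

Run:
```python
from h import *
from scipy.optimize import least_squares
s,f=pickle.load(open("w4.pkl","rb"));im=f["color"];hsv=cv2.cvtColor(im,cv2.COLOR_BGR2HSV)
def fit(P):
    P=np.array(P)[:,:2];return least_squares(lambda v:np.hypot(P[:,0]-v[0],P[:,1]-v[1])-v[2],np.r_[P.mean(0),30],loss='soft_l1').x.round(1)
m=cv2.inRange(hsv,(0,140,60),(14,255,255));m[130:]=0
c=max(cv2.findContours(m,0,1)[0],key=cv2.contourArea)[:,0].astype(float)
for z in(58,60,62): print("dome",z,fit([wcast(s,f,u,z) for u in c]),"low edge",fit([wcast(s,f,u,z) for u in c if u[1]>58]))
k=(hsv[...,2]<55).astype(np.uint8);k[128:]=0;k[:,:205]=0;k[:,345:]=0
h=cv2.convexHull(cv2.findNonZero(cv2.morphologyEx(k,cv2.MORPH_OPEN,np.ones((3,3)))))[:,0].astype(float)
h=h[h[:,1]>3];print(h.min(0),h.max(0),len(h));print("plate",fit([wcast(s,f,u,58) for u in h]))
R=Ro.from_euler('xyz',s["tool_rot"])
for g in((521.5,194.5),(523,194.5)): print(R.inv().apply(np.r_[g,160]-np.array(s["position"])).round(1))
```

```text
dome 58 [523.2 195.5  22.2] low edge [523.  195.4  22.1]
dome 60 [523.  195.2  22. ] low edge [522.9 195.   21.9]
dome 62 [522.9 194.8  21.8] low edge [522.7 194.7  21.7]
[213.   5.] [336. 120.] 44
plate [523.  195.1  46.8]
[ -2.1   1.7 111.8]
[ -0.8   1.7 112.5]
```

The dome base fits (522.9,195.0) with r 21.9 (22 given), and the plate fits (523.0,195.1), so the target is consistent. I go over it.

jog_arm(
  increments=[
    [0,0,0,0,0,2.0,1],
    [0,0,0,0,0,5.0,1],
    [0,0,0,-0.1,0,8.0,1],
    [0,0,0,-0.1,0,10.2,1],
    [0,0,0,-0.1,0,11.1,1],
  ],
)

```text
time: 5.2
position: [523.9, 195.6, 162.4]
tool_rot: [-1.569, -0.001, -0.455]
wrist_force: [0.2, 0.1, -2.5]
finger_gap: 57.6
```

jog_arm(
  increments=[
    [0,0,0,0,0.5,0,1],
    [0,0,0,0,1.5,0,1],
    [0,0,0,0,2.5,0,1],
    [0,0,0,0,2.5,0,1],
    [0,0,0,0,2.5,0,1],
  ],
)

```text
time: 5.62
position: [520.2, 192.8, 135.4]
tool_rot: [-1.574, 0.003, -0.456]
wrist_force: [-0.4, 0.8, -2.3]
finger_gap: 57.8
```

Run:
```python
from h import *
from rig import robot
for i in range(3): go(522.3,194,85,-26); s,f=wrist("w5%d"%i)
t=robot.grab_frame("top");g=robot.grab_frame("scene");pickle.dump((t,g),open("s5.pkl","wb"))
a=cv2.resize(g["color"][110:250,240:400],None,fx=3,fy=3,interpolation=cv2.INTER_CUBIC)
cv2.imwrite("pics/g.png",np.hstack([a,cv2.resize(f["color"][60:,120:440],(320,420))]))
```

```text
t 5.62 pos [520.2 192.8 135.4] rot [-90.16   0.16 -26.13] F [-0.4  0.8 -2.3] gap 57.8
turn deg [ 0.16 -0.13 -0.16] shift cm [0.15 5.04 0.22]
t 5.67 pos [521.  193.2 136.3] rot [-9.009e+01  8.000e-02 -2.612e+01] F [ 0.3  0.1 -1.6] gap 57.8
turn deg [ 0.09 -0.12 -0.08] shift cm [0.09 5.13 0.14]
t 5.72 pos [521.6 193.6 137. ] rot [-9.003e+01  2.000e-02 -2.611e+01] F [-0.8  0.3 -1.5] gap 57.8
turn deg [ 0.03 -0.11 -0.02] shift cm [0.04 5.2  0.07]
```

View pics/g.png

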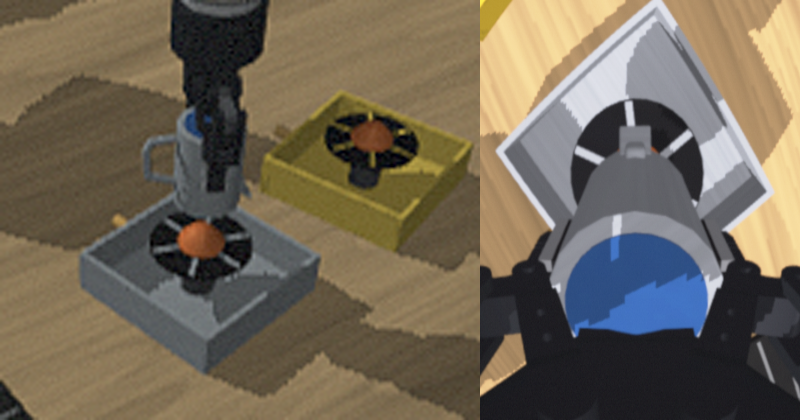

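Picture 8: the jug hovers over the grey rinser with the dome below it, on the plate's axis. I lower it gently while watching the force.

jog_arm(
  increments=[
    [0,0,0,0,0.5,0,1],
    [0,0,0,0,1.5,0,1],
    [0,0,0,0,2.5,0,1],
    [0,0,0,0,3.2,0,1],
    [0,0,0,0,3.6,0,1],
  ],
)

```text
time: 6.28
position: [520.5, 193.9, 99.0]
tool_rot: [-1.573, 0.002, -0.455]
wrist_force: [-0.5, -0.4, -1.7]
finger_gap: 57.9
```

jog_arm(
  increments=[
    [0,0,0,0,0.3,0,1],
    [0,0,0,0,0.6,0,1],
    [0,0,0,0,0.8,0,1],
    [0,0,0,0,0.9,0,1],
    [0,0,0,0,0.9,0,1],
  ],
)

```text
time: 6.7
position: [522.0, 194.4, 92.3]
tool_rot: [-1.571, -0.0, -0.455]
wrist_force: [0.1, -0.6, -2.0]
finger_gap: 58.1
```

jog_arm(
  increments=[
    [0,0,0,0,0.1,0,1],
    [0,0,0,0,0.2,0,1],
    [0,0,0,0,0.3,0,1],
    [0,0,0,0,0.4,0,1],
    [0,0,0,0,0.5,0,1],
  ],
)

```text
time: 7.12
position: [522.0, 194.3, 87.3]
tool_rot: [-1.571, -0.0, -0.455]
wrist_force: [-0.4, 0.4, -3.0]
finger_gap: 57.7
```

Rim is about 2 mm above the plate with no side force. I take a quick reading with a small press before going deeper.

jog_arm(
  increments=[
    [0,0,0,0,0.1,0,1],
    [0,0,0,0,0.2,0,1],
    [0,0,0,0,0.3,0,1],
    [0,0,0,0,0.4,0,1],
    [0,0,0,0,0.4,0,1],
  ],
)

```text
time: 7.53
position: [522.0, 194.4, 83.5]
tool_rot: [-1.571, -0.0, -0.455]
wrist_force: [-1.5, -0.7, 2.6]
finger_gap: 57.6
```

jog_arm(
  increments=[
    [0,0,0,0,0.1,0,1],
    [0,0,0,0,0.2,0,1],
    [0,0,0,0,0.3,0,1],
    [0,0,0,0,0.4,0,1],
    [0,0,0,0,0.4,0,1],
  ],
)

```text
time: 7.95
position: [522.1, 194.4, 79.4]
tool_rot: [-1.571, -0.0, -0.455]
wrist_force: [-1.8, 0.1, 3.2]
finger_gap: 57.7
```

Contact came at TCP z≈84, as predicted. The contact force is about 5.4 N (reading +3.2, free -2.2), which means about 4 mm pressed. I continue.

jog_arm(
  increments=[
    [0,0,0,0,0.1,0,1],
    [0,0,0,0,0.2,0,1],
    [0,0,0,0,0.3,0,1],
    [0,0,0,0,0.4,0,1],
    [0,0,0,0,0.4,0,1],
  ],
)

```text
time: 8.37
position: [522.1, 194.4, 75.6]
tool_rot: [-1.571, -0.0, -0.455]
wrist_force: [-2.8, -1.4, 6.5]
finger_gap: 58.3
```

jog_arm(
  increments=[
    [0,0,0,0,0.1,0,1],
    [0,0,0,0,0.2,0,1],
    [0,0,0,0,0.3,0,1],
    [0,0,0,0,0.3,0,1],
    [0,0,0,0,0.3,0,1],
  ],
)

```text
time: 8.78
position: [522.1, 194.5, 72.9]
tool_rot: [-1.571, -0.0, -0.455]
wrist_force: [-4.1, -1.3, 7.8]
finger_gap: 58.2
```

jog_arm(
  increments=[
    [0,0,0,0,0.05,0,1],
    [0,0,0,0,0.1,0,1],
    [0,0,0,0,0.15,0,1],
    [0,0,0,0,0.2,0,1],
    [0,0,0,0,0.2,0,1],
  ],
)

```text
time: 9.2
position: [522.2, 194.4, 71.1]
tool_rot: [-1.571, -0.0, -0.455]
wrist_force: [-4.1, -1.7, 8.3]
finger_gap: 57.5
```

jog_arm(
  increments=[
    [0,0,0,0,0.03,0,1],
    [0,0,0,0,0.06,0,1],
    [0,0,0,0,0.06,0,1],
  ],
)

```text
time: 9.45
position: [522.2, 194.4, 70.7]
tool_rot: [-1.571, -0.0, -0.455]
wrist_force: [-4.3, -1.1, 9.0]
finger_gap: 57.9
```

jog_arm(
  increments=[
    [0,0,0,0,0.03,0,1],
    [0,0,0,0,0.06,0,1],
    [0,0,0,0,0.06,0,1],
  ],
)

```text
time: 9.7
position: [522.2, 194.5, 70.7]
tool_rot: [-1.571, -0.0, -0.455]
wrist_force: [-6.6, -1.9, 14.0]
finger_gap: 57.9
```

The stop is reached: z holds at 70.7 mm, about 13–14 mm below contact, and the force climbs steeply. I add a little more, ease the side load slightly, then hold.

jog_arm(
  increments=[
    [0,0,0,-0.02,0.02,0,1],
    [0,0,0,-0.04,0.04,0,1],
    [0,0,0,-0.04,0.04,0,1],
    [0,0,0,-0.04,0.04,0,1],
    [0,0,0,-0.04,0.04,0,1],
  ],
)

```text
time: 10.12
position: [522.2, 194.5, 70.7]
tool_rot: [-1.57, -0.001, -0.455]
wrist_force: [-6.4, -2.3, 15.1]
finger_gap: 57.8
```

jog_arm(
  increments=[
    [0,0,0,0,0,0,1],
    [0,0,0,0,0,0,1],
    [0,0,0,0,0,0,1],
    [0,0,0,0,0,0,1],
    [0,0,0,0,0,0,1],
  ],
)

```text
time: 10.53
position: [522.2, 194.5, 70.7]
tool_rot: [-1.57, -0.001, -0.455]
wrist_force: [-6.2, -2.8, 14.8]
finger_gap: 57.9
```

jog_arm(
  increments=[
    [0,0,0,0,0.03,0,1],
    [0,0,0,0,0.03,0,1],
    [0,0,0,0,0.03,0,1],
    [0,0,0,0,0.03,0,1],
    [0,0,0,0,0.03,0,1],
  ],
)

```text
time: 10.95
position: [522.2, 194.5, 70.7]
tool_rot: [-1.57, -0.001, -0.455]
wrist_force: [-6.9, -3.0, 17.2]
finger_gap: 57.9
```

Run:
```python
from h import *
from rig import robot
go(522.3,194,70,-26); s,f=wrist("w6")
g=robot.grab_frame("scene");t=robot.grab_frame("top")
a=cv2.resize(g["color"][110:250,240:400],(480,420),interpolation=cv2.INTER_CUBIC)
b=cv2.resize(t["color"][140:265,180:430],(320,160));c=cv2.resize(f["color"][:,100:460],(320,260))
cv2.imwrite("pics/i.png",np.hstack([a,np.vstack([b,c])]))
```

```text
t 10.95 pos [522.2 194.5  70.7] rot [-8.998e+01 -5.000e-02 -2.606e+01] F [-6.9 -3.  17.2] gap 57.9
turn deg [-0.02 -0.06  0.05] shift cm [ 0.03  0.07 -0.04]
```

View pics/i.png

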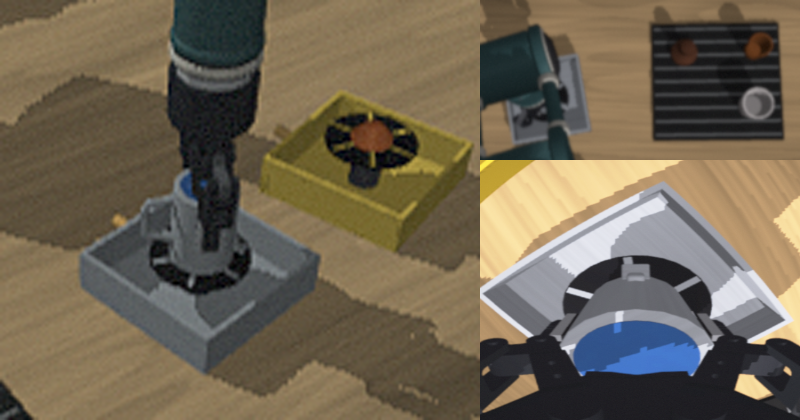

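Picture 9: the jug is on the plate over the dome, with the plate pressed down to the pan's level. Cup, glass and tamper are still on the mat. I hold for well over 3 s (8 calls of 5 rows).

jog_arm(
  increments=[
    [0,0,0,0,0,0,1],
    [0,0,0,0,0,0,1],
    [0,0,0,0,0,0,1],
    [0,0,0,0,0,0,1],
    [0,0,0,0,0,0,1],
  ],
)

```text
time: 11.52
position: [522.2, 194.5, 70.7]
tool_rot: [-1.571, -0.001, -0.455]
wrist_force: [-6.7, -2.6, 16.0]
finger_gap: 58.2
```

jog_arm(
  increments=[
    [0,0,0,0,0,0,1],
    [0,0,0,0,0,0,1],
    [0,0,0,0,0,0,1],
    [0,0,0,0,0,0,1],
    [0,0,0,0,0,0,1],
  ],
)

```text
time: 11.93
position: [522.2, 194.5, 70.7]
tool_rot: [-1.571, -0.001, -0.455]
wrist_force: [-7.3, -3.9, 16.4]
finger_gap: 57.8
```

jog_arm(
  increments=[
    [0,0,0,0,0,0,1],
    [0,0,0,0,0,0,1],
    [0,0,0,0,0,0,1],
    [0,0,0,0,0,0,1],
    [0,0,0,0,0,0,1],
  ],
)

```text
time: 12.35
position: [522.2, 194.5, 70.7]
tool_rot: [-1.57, -0.001, -0.455]
wrist_force: [-6.8, -1.8, 16.9]
finger_gap: 58.2
```

jog_arm(
  increments=[
    [0,0,0,0,0,0,1],
    [0,0,0,0,0,0,1],
    [0,0,0,0,0,0,1],
    [0,0,0,0,0,0,1],
    [0,0,0,0,0,0,1],
  ],
)

```text
time: 12.77
position: [522.2, 194.5, 70.7]
tool_rot: [-1.57, -0.001, -0.455]
wrist_force: [-6.8, -2.7, 16.7]
finger_gap: 58.0
```

jog_arm(
  increments=[
    [0,0,0,0,0,0,1],
    [0,0,0,0,0,0,1],
    [0,0,0,0,0,0,1],
    [0,0,0,0,0,0,1],
    [0,0,0,0,0,0,1],
  ],
)

```text
time: 13.18
position: [522.2, 194.5, 70.7]
tool_rot: [-1.57, -0.001, -0.455]
wrist_force: [-6.7, -3.2, 16.9]
finger_gap: 57.9
```

jog_arm(
  increments=[
    [0,0,0,0,0,0,1],
    [0,0,0,0,0,0,1],
    [0,0,0,0,0,0,1],
    [0,0,0,0,0,0,1],
    [0,0,0,0,0,0,1],
  ],
)

```text
time: 13.6
position: [522.2, 194.5, 70.7]
tool_rot: [-1.57, -0.001, -0.455]
wrist_force: [-6.6, -2.8, 17.6]
finger_gap: 57.7
```

jog_arm(
  increments=[
    [0,0,0,0,0,0,1],
    [0,0,0,0,0,0,1],
    [0,0,0,0,0,0,1],
    [0,0,0,0,0,0,1],
    [0,0,0,0,0,0,1],
  ],
)

```text
time: 14.02
position: [522.2, 194.5, 70.7]
tool_rot: [-1.57, -0.001, -0.455]
wrist_force: [-6.8, -3.9, 17.1]
finger_gap: 58.2
```

jog_arm(
  increments=[
    [0,0,0,0,0,0,1],
    [0,0,0,0,0,0,1],
    [0,0,0,0,0,0,1],
    [0,0,0,0,0,0,1],
    [0,0,0,0,0,0,1],
  ],
)

```text
time: 14.43
position: [522.2, 194.5, 70.7]
tool_rot: [-1.57, -0.001, -0.455]
wrist_force: [-6.8, -3.6, 16.9]
finger_gap: 57.9
```

jog_arm(
  increments=[
    [0,0,0,0,0,0,1],
    [0,0,0,0,0,0,1],
    [0,0,0,0,0,0,1],
    [0,0,0,0,0,0,1],
    [0,0,0,0,0,0,1],
  ],
)

```text
time: 14.85
position: [522.2, 194.5, 70.7]
tool_rot: [-1.571, -0.001, -0.455]
wrist_force: [-7.2, -2.9, 16.8]
finger_gap: 57.7
```

Steady at the stop for over 5 s, so I hand the job in.

```bash
python3 -c "
from rig import robot
print(robot.job_done())"
```

```text
the job is handed in; nothing more can be done
None
```

The jug is upside down over the dome of the grey rinser, held against the plate's hard stop. I handed the job in at about 15 s (limit 51 s) with the arm still pressing.

- **Stop reached:** the TCP stopped at z = 70.7 mm, about 13–14 mm below first contact. It stayed there for over 5 s while the force rose from 9 to 17 N as I pressed further.
- **Holding force:** the wrist read about +17 N vertically, so the push on the plate is about 19 N once the jug's own weight is added back.
- **Other objects:** in the last pictures the cup, glass and tamper stood on the mat as before. I judged this by eye and did not measure it.
- **Less clean:** a side force of about 7 N grew along with the press. A 0.4 mm sideways correction did not remove it. I put it down to the arm flexing, since the jug showed no drift or tilt.
- **Gripper reading:** the finger gap read 58 mm on the 60 mm jug throughout, and I saw no slip.

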